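# Reset the tripped finjan warmer and slide the cups onto its hot plate

## Robot

A 7-joint arm with a two-finger parallel gripper is mounted at the origin on the work surface. World frame = base frame: x ahead of the robot, y to its left, z up, the work surface at z = 0. Lengths are in m, angles in rad, forces in N, time in s.
With the tool pointing down it reaches from about 0.4 to 0.875 m from the base axis. Payload 19.3 kg.
Tool frame: the origin (TCP) lies at the very end of the fingers, on their centre line; the grasp point (between the pads) lies 19 mm behind it; z points along the fingers, y is the line along which they close (so a half turn about z gives the same grasp; the last joint's range is limited). The gripper opens to 85 mm and grips with 20 to 120 N. Pads are 22 mm wide; open, the fingers measure 114 mm over their backs; the gripper's body (76 mm by 85 mm) begins 54 mm behind the grasp point. The pads swing forward as they close: fully open they stand 13 mm farther back than shut.
Start: joints at [1.253, 0.521, -0.036, 1.599, 0.021, 1.021, -0.113], TCP at [0.153, -0.606, 0.231] pointing down, gripper open.
Joint ranges: [-2.91, 2.91], [-0.3, 2.13], [-1.5, 1.42], [0.17, 2.43], [-1.26, 4.41], [0.16, 1.93], [-2.52, 2.52]. Speed limits (rad/s): [1.89, 1.89, 2.39, 2.39, 3.01, 3.01, 3.01].

## Interface

Orientations are given as [roll, pitch, yaw] about the fixed x, y, z axes, in that order (R = Rz(yaw) Ry(pitch) Rx(roll)).
In Python, from workcell import observe, grab_frame, job_done gives the robot as it stands.
- The arm moves only by the tool move_arm, never from a script. Its argument "plan" is a list that holds one entry, the list of rows, each a list of 7 numbers: the shift along the tool's x, y, z each as a share of 0.02 m, from -1 to 1, then the turn, a rotation vector about the tool's x, y, z each as a share of 6 degrees, from -1 to 1, then the opening, from -1 (shut) to 1 (fully open). A call has exactly 10 rows; each row shifts and turns the commanded pose from where the row before left it, along the tool's axes as they then stand; what a row does not reach is not made up. A row lasts 1/10 s, in which the tool goes at most 50 mm and 8.59 degrees, less where a joint would pass 70% of its speed; a pose out of reach is approached as far as the arm can. A call with a number of a shift or a turn outside -1 to 1 is refused whole. A call with a gripper value outside its range is refused whole. The fingers move at their own pace and stop on an object; "grip_force" is the grip in N (left out, the last holds). Time passes only in rows, so rows that do not move let the fingers close, or fill a call up. It gives the time, the measured TCP pose, the force, the opening and the grip force at its end, in the units of the state.
- observe(): the state, without advancing time (a new reading comes with each control period).
- grab_frame(name): name is "side" or "top" or "wrist"; returns a dict with "color" (420x560x3 uint8, red, green, blue), "intrinsics" (3x3 intrinsics, pixels), "position" and "orientation" of the camera in the world; the wrist camera has in their place "tool_from_camera" (4x4, takes a point from camera to tool coordinates, whose origin is the TCP and whose axes are the flange's). Camera axes: x right, y down, z forward; pixel columns grow to the right and rows downward; lengths in m; the calibration is good to about 2 mm. The wrist camera is an equidistant fisheye: a pixel r from the principal point sees the ray r / f radians off the axis. A picture is of the moment at which its call begins: read the wrist's pose just before it. There is no depth.
- job_done(): hands the job in; it is judged then, once.
The state is a dict: "clock": time; "qpos": joint angles; "qd": joint speeds; "joint_efforts": joint torques, N m; "position": TCP position; "tool_rot": TCP orientation; "force": force on the tool from outside, world axes, zero at the start; "moment": the same for the moment, N m; "grip_width": finger opening in m; "finger_force": force on a finger pad.
Only numpy, scipy, OpenCV 4.12 (cv2) and the standard library are available. Lean on these libraries where they do the work, as an engineer would, in place of code of your own. Each camera call takes 0.05 s, during which the arm holds its last target. There are 200 camera calls.

## Task

The coffee-cup warmer has tripped on overheat. Take the reset pin from its marble stand and with it press the recessed reset button on the sloping panel fully in, holding it for about a second; after that, slide the cup carrier along its rails to the next station, over the hot plate, so that it clicks into its notch there with both cups still standing in their seats. Leave the pin parked back in its stand, and do not disturb the sugar bowl or the date pot.

Things in the scene. Friction and masses are not known exactly. Their poses are not given: they have to be found in the camera images.
- warmer: Three-station coffee-cup warmer, fixed: stainless box 240 (x) by 320 (y) mm. Origin: centre of its underside on the cart top; x from the operator's side to the back, y along the slide rails. Its flat deck (58 mm high) carries two rails with the cup carrier; a black hot plate 82 by 88 mm lies between the rails at the middle station. The front strip (x -117 to -57) is a dark sloping control panel
- reset_mouth (a point): Centre of the mouth of the recessed reset hole in the sloping panel (at the warmer's y = +60 mm). Its z is the hole's axis, out of the panel, 20 deg from vertical, leaning to the warmer's -x (operator). Straight hole 15 mm wide in a flat 25 mm aluminium washer; the 12 mm grey button in it lies 7 mm below the panel. Also on the panel: black dial 22 mm tall (y = -85), lamp (-15), black rocker (+120)
- reset_button (a joint): Travel of the reset button along the hole's axis, m: 0 = out (at rest), 0.005 = fully in, against its stop. Its spring pushes back with 2 N at first and 6 N fully in, and brings it out again when let go
- reset_pin: Reset pin, 140 mm long, 0.1 kg, loose; origin at the centre of its tip, z along it towards the handle. Steel shaft of 9 mm up to z = 80 mm, its last 14 mm tapering to a flat 6 mm tip; a 30 mm steel collar from 80 to 85 mm; a round black handle 20 mm in diameter from 85 to 140 mm. It starts upright in the stand, hanging by its collar
- pin_tip (a point): Centre of the pin's tip; same axes as the pin
- pin_stand: Square block of marble, 60 by 60 by 90 mm high, fixed; origin at the centre of its underside. A blind vertical hole 16 mm in diameter and 85 mm deep in the middle of its top takes the pin's shaft; parked, the pin's collar lies flat on the block's top and its tip is 10 mm above the cart top
- stand_mouth (a point): Centre of the mouth of the stand's hole, 90 mm above the cart top
- carrier (a joint): Position of the cup carrier along the rails, m, growing towards the warmer's +y. A sprung ball clicks into notches: 0 = loading station (start), 0.100 = hot plate (the next station), 0.200 = serving station. About 6 N pushes it out of a notch, 1.5 to 3 N between; within some 4 mm of a notch it pulls itself in, elsewhere it stays where it is left
- carrier_knob (a point): Centre of the carrier's grip, an upright black cylinder 22 mm wide and 36 mm tall on a 10 mm stem amid the carrier (moves with it; may be pushed sideways or pinched). 162 mm above the cart top (grip's top 180). The cups, 42 mm off along the warmer's x in front and behind, reach 132 mm. Carrier: steel plate 150 (x) by 84 (y) by 12 mm, top at 94 mm
- station_hot (a point): Where the centre of the carrier's underside lies when it stands at the hot-plate station, 82 mm above the cart top; carrier_knob is then 80 mm above this point. Turned as the warmer
- cup_front: White ceramic handleless coffee cup (finjan), 58 mm across the rim, 33 mm at the foot, 46 mm high, 0.08 kg, loose; its foot stands in the 39 mm wide, 8 mm deep seat in the carrier nearer the operator. Origin: centre of its underside
- cup_rear: The same cup in the carrier's other seat, farther from the operator
- seat_front (a point): Middle of the floor of the front cup seat in the carrier, where cup_front's origin belongs
- seat_rear (a point): Middle of the floor of the rear cup seat, where cup_rear's origin belongs
- sugar_bowl: Bystander: glass sugar bowl with a steel twist cap, 90 mm across, 82 mm high; origin under its centre. It stands to one side of the warmer and the pin stand to the other; which is on which side changes
- date_pot: Bystander: cream ceramic date pot with a clip-on lid, 130 mm across, 138 mm high; origin under its centre
There are look-alikes about, which are no part of the job. Leave any blue or turquoise look-alike of the reset_pin alone.

How it is judged:
By the outcome, as a careful person would: the job done as asked, in the order asked, and still so for the second after the job is handed in, with the robot touching nothing.
It also fails if it takes over 72 s, if anything falls off the work surface, if the arm or the gripper's body presses on something with over 40 N, if the wrist force passes 120 N, or if a joint passes its speed limit or range.

## Working session

There is one attempt and no reset: what is moved stays moved. The work goes in short steps, Python scripts to look and compute and a tool call to move; the robot and the scene stay as the last step left them, time stands still between calls to the robot, and variables do not carry over. Pictures are saved under pics/ and viewed, at most 10 in all, crops included, and the job is handed in when it is done.

Besides the shell and the picture viewer there is one more tool, called as name(argument=value, ...) on one line, values as JSON. move_arm: Moves the arm, as the interface text tells. Shift numbers are shares of 0.02 m and turn numbers shares of 6 degrees, none past 1 either way. Its arguments: {"type":"object","properties":{"plan":{"type":"array"},"grip_force":{"type":"number"}},"required":["plan"]}

```bash
ls; mkdir -p pics
python3 - <<'E'
from workcell import observe, grab_frame
import cv2,numpy as np
s=observe();print(s)
for n in("side","top","wrist"):
    f=grab_frame(n);cv2.imwrite(f"pics/{n}0.png",f["color"][:,:,::-1])
    print({k:np.array(v).round(4).tolist() for k,v in f.items() if k!="color"})
a=[cv2.imread(f"pics/{n}0.png") for n in("side","top")]
E
```

```text
pics
{'clock': 0.0, 'qpos': array([ 1.25279927,  0.52204017, -0.0363453 ,  1.59999611,  0.02121671,
        1.02109247, -0.11281633]), 'qd': array([ 7.58467303e-05,  1.04627796e-03,  2.16463015e-04,  3.95524926e-04,
       -8.21263701e-04,  1.22824011e-03, -9.39464566e-04]), 'joint_efforts': array([-9.40884238e-04, -9.27139807e+01,  1.97933011e+00, -3.69951832e+01,
        1.78087084e-02,  8.07208009e-03, -4.91092931e-05]), 'position': array([ 0.15318124, -0.60559317,  0.23071349]), 'tool_rot': array([-3.14044544e+00,  8.70523028e-05,  2.47794847e-01]), 'force': array([ 0.39675246, -0.30342055,  0.37306477]), 'moment': array([-0.01022071, -0.0207752 , -0.01106991]), 'finger_force': 0.0, 'grip_width': 0.08586091404671124}
{'intrinsics': [[468.8686, 0.0, 279.3997], [0.0, 468.8686, 208.7279], [0.0, 0.0, 1.0]], 'position': [0.0971, 0.7371, 0.7251], 'orientation': [-2.1748, 0.0007, -2.5419]}
{'intrinsics': [[399.4715, 0.0, 275.5085], [0.0, 399.4715, 208.7018], [0.0, 0.0, 1.0]], 'position': [0.3525, 0.0561, 1.1773], 'orientation': [-2.9323, -0.0018, -1.6089]}
{'intrinsics': [[325.1923, 0.0, 282.9449], [0.0, 325.1923, 210.3072], [0.0, 0.0, 1.0]], 'tool_from_camera': [[-0.0009, -0.9486, -0.3165, 0.0812], [1.0, -0.001, 0.0001, -0.0013], [-0.0004, -0.3165, 0.9486, -0.1424], [0.0, 0.0, 0.0, 1.0]]}
```

View pics/top0.png

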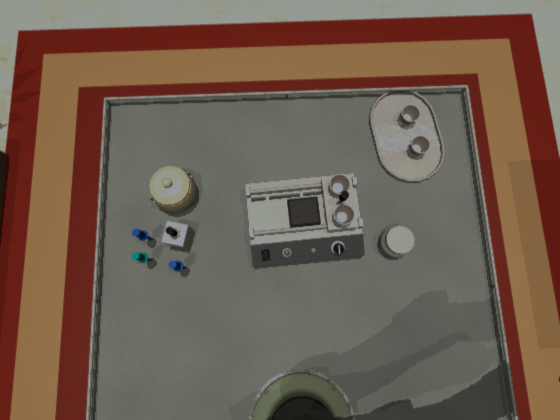

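View pics/side0.png

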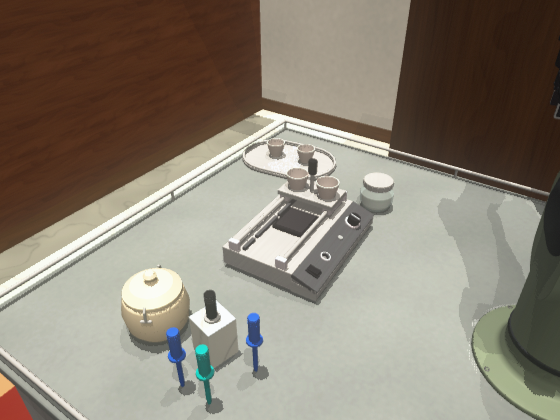

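The top view shows the black-handled pin in the marble stand at (172,231). Three look-alikes stand nearby: blue at (141,234) and (177,266), teal at (141,257). The date pot is at (172,188) and the sugar bowl at (398,240). The warmer is around (303,220), its washer at (287,253), and the carrier knob at (344,196). In the side view the black pin is at (210,305) and the washer at (325,256). I choose the black-handled pin and will check it in a close crop.

```bash
cat > h.py <<'E'
import numpy as np, cv2
from scipy.spatial.transform import Rotation as R
from workcell import observe, grab_frame
def cam(n):
    f=grab_frame(n); return f
def ray(f,u,v):
    K=f["intrinsics"];d=np.linalg.solve(K,[u,v,1.]);Rw=R.from_euler("xyz",f["orientation"]).as_matrix()
    d=Rw@d;return np.array(f["position"]),d/np.linalg.norm(d)
def plane(f,u,v,z):
    o,d=ray(f,u,v);return o+d*(z-o[2])/d[2]
def tri(r1,r2):
    (a,d),(b,e)=r1,r2
    A=np.stack([d,-e],1);t=np.linalg.lstsq(A,b-a,rcond=None)[0]
    p,q=a+d*t[0],b+e*t[1];return (p+q)/2,np.linalg.norm(p-q)
def proj(f,P):
    Rw=R.from_euler("xyz",f["orientation"]).as_matrix();c=Rw.T@(np.array(P)-f["position"]);c=f["intrinsics"]@c;return c[:2]/c[2]
E
python3 - <<'E'
import cv2,numpy as np
t=cv2.imread("pics/top0.png");s=cv2.imread("pics/side0.png")
c=lambda im,x,y,w,h,k:cv2.resize(im[y:y+h,x:x+w],None,fx=k,fy=k,interpolation=cv2.INTER_CUBIC)
out=np.zeros((600,800,3),np.uint8)
out[0:300,0:390]=c(t,240,170,130,100,3)    # top warmer x3 origin (240,170)
out[0:300,400:790]=c(t,120,160,130,100,3)[:, :390] # top stand x3
out[300:600,0:320]=c(s,215,165,160,150,2)
out[300:600,400:800]=c(s,130,270,200,150,2)
cv2.imwrite("pics/crop1.png",out)
E
```

```text
(no output)
```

View pics/crop1.png

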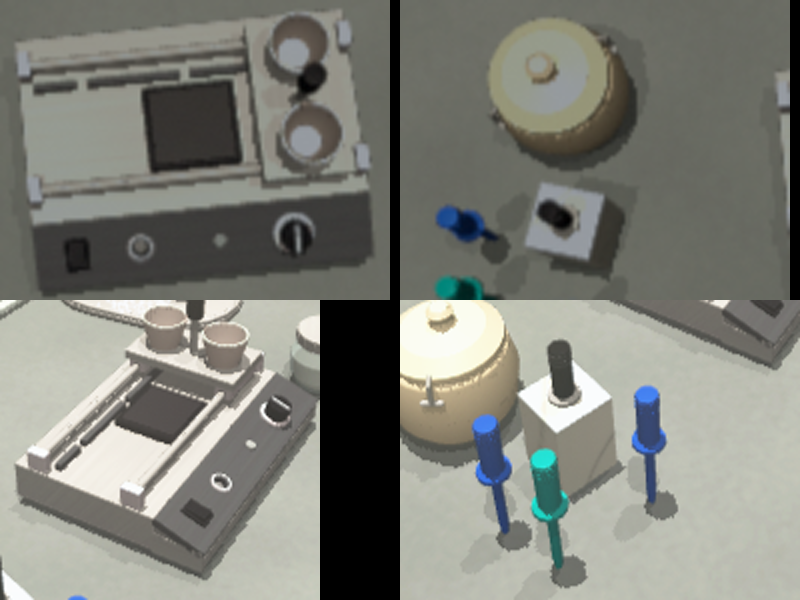

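The crop confirms it: black handle and steel collar in the white marble block at top px (176,233), blue and teal pins standing loose beside it. The washer is at top px (286.7,252) and side px (326,256).

```bash
cat > m.py <<'E'
from h import *
T,S=cam("top"),cam("side")
def comp(f,x0,y0,x1,y1,lo,hi):
    g=cv2.cvtColor(f["color"],cv2.COLOR_RGB2GRAY)[y0:y1,x0:x1]
    m=((g>=lo)&(g<=hi)).astype(np.uint8)
    n,l,st,c=cv2.connectedComponentsWithStats(m)
    k=1+np.argmax(st[1:,4]); cs,_=cv2.findContours((l==k).astype(np.uint8),cv2.RETR_EXTERNAL,cv2.CHAIN_APPROX_NONE)
    return max(cs,key=len)+np.array([x0,y0]),c[k]+[x0,y0],st[k]
def g(f,x0,y0,x1,y1): return cv2.cvtColor(f["color"],cv2.COLOR_RGB2GRAY)[y0:y1,x0:x1]
E
python3 - <<'E'
from m import *
print(g(T,280,246,294,259));print(g(S,316,248,336,264))
w1=comp(T,279,245,295,260,85,255);w2=comp(S,317,248,336,264,130,255)
e1=cv2.minAreaRect(w1[0]);e2=cv2.minAreaRect(w2[0]);print(e1,e2,w1[2],w2[2])
print("washer",tri(ray(T,*e1[0]),ray(S,*e2[0])))
print("rough",tri(ray(T,286.7,252),ray(S,326,256)))
hp=comp(T,280,192,325,232,0,60);r=cv2.minAreaRect(hp[0]);b=cv2.boxPoints(r);print("hot",r)
W=np.array([plane(T,*p,0.060) for p in b]);print(W.round(4),[np.linalg.norm(W[i]-W[i-1]).round(4) for i in range(4)],W.mean(0))
d=W-np.roll(W,1,0);print(np.degrees(np.arctan2(d[:,1],d[:,0])))
st=comp(T,155,215,192,252,125,255);r=cv2.minAreaRect(st[0]);b=cv2.boxPoints(r);W=np.array([plane(T,*p,0.09) for p in b])
print("stand",r,W.round(4),W.mean(0),[np.linalg.norm(W[i]-W[i-1]).round(4) for i in range(4)])
print("handle top", plane(T,169.3,230.7,.15))
print("pot",plane(T,172,185,.138),"bowl",plane(T,399,240,.08),"knobtop",plane(T,240+315/3,170+72/3,.18))
print("dial",plane(T,240+294/3,170+234/3,.048),"lamp",plane(T,240+220/3,170+240/3,.047),"blue",plane(T,120+48/3,160+216/3,.14),plane(T,174,263.5,.14))
E
```

```text
[[ 61  61  61  62  61  61  60  61  60  61  61  61  61  61]
 [ 59  61  61  61  61  66  71  70  62  61  60  61  60  60]
 [ 61  61  61  63  77  97 113 113  89  73  63  62  60  60]
 [ 60  61  63  88 125 103 104 105 113 112  81  63  60  60]
 [ 61  62  75 125 113  90  97  98  84 103 102  69  60  60]
 [ 60  62  80 123  81  94  98  97  80  81 126  81  60  59]
 [ 61  64  90 120  69  94  98  96  81  69 123  82  63  60]
 [ 59  61  82 121  70  73  87  84  61  66 112  77  61  60]
 [ 60  60  75 122  99  68  65  60  60  92 103  69  60  60]
 [ 60  59  64  93 117 111  86  83  92  99  79  62  60  60]
 [ 59  60  59  66  86  98 101  97  83  74  63  60  60  59]
 [ 58  59  59  59  62  70  76  75  66  61  60  59  60  60]
 [ 59  59  59  58  59  58  60  60  60  60  59  59  58  59]]
[[119 117 118 117 116 118 117 117 117 117 116 118 115 116 117 116 116 117
  116 115]
 [117 118 117 117 118 117 117 117 116 116 118 116 116 118 116 116 117 116
  116 118]
 [118 118 117 119 118 117 117 117 117 117 116 116 118 116 116 116 115 116
  116 119]
 [117 116 117 118 117 118 121 150 146 146 116 118 118 117 116 116 117 116
  1
[... 1653 characters left out ...]
375  -86.29580586 -177.85874396   93.61106114]
stand ((174.29412841796875, 232.82354736328125), (21.3431339263916, 22.313274383544922), 14.03624439239502) [[0.5046 0.361  0.09  ]
 [0.5642 0.3473 0.09  ]
 [0.5476 0.29   0.09  ]
 [0.4882 0.3043 0.09  ]] [0.52613655 0.32566949 0.09      ] [np.float64(0.059), np.float64(0.0612), np.float64(0.0597), np.float64(0.061)]
handle top [0.52244634 0.32383188 0.15      ]
pot [0.64865556 0.32182514 0.138     ] bowl [ 0.48404255 -0.29242151  0.08      ] knobtop [ 0.59595706 -0.13390963  0.18      ]
dial [ 0.47171161 -0.12755412  0.048     ] lamp [ 0.46880398 -0.05751924  0.047     ] blue [0.5239504  0.41353485 0.14      ] [0.43807447 0.31287374 0.14      ]
```

The heights and sizes agree: washer z ≈ 46.5 mm, plate 81 x 86 mm, stand 60 x 60 mm. The warmer's yaw is about 2.8°. I'm moving over the warmer now, with a wrist look on the way.

move_arm(plan=[[[0, 0, -1, 0, 0, 0.95, 0], [0, 0, -1, 0, 0, 0.95, 0], [0.82, -0.94, -0.8, 0, 0, 0, 0], [0.82, -0.94, -0.8, 0, 0, 0, 0], [0.82, -0.94, 0, 0, 0, 0, 0], [0.82, -0.94, 0, 0, 0, 0, 0], [0.82, -0.94, 0, 0, 0, 0, 0], [0.82, -0.94, 0, 0, 0, 0, 0], [0.82, -0.94, 0, 0, 0, 0, 0], [0.82, -0.94, 0, 0, 0, 0, 0]]], grip_force=60)

```text
clock: 1.25
position: [0.2775, -0.4484, 0.3033]
tool_rot: [3.142, 0.0, 0.049]
force: [1.3, 0.3, 0.1]
grip_width: 0.043
finger_force: 0.0
```

move_arm(plan=[[[0.82, -0.94, 0, 0, 0, 0, 0], [0.82, -0.94, 0, 0, 0, 0, 0], [0.82, -0.94, 0, 0, 0, 0, 0], [0.82, -0.94, 0, 0, 0, 0, 0], [0.82, -0.94, 0, 0, 0, 0, 0], [0.82, -0.94, 0, 0, 0, 0, 0], [0.82, -0.94, 0, 0, 0, 0, 0], [0.82, -0.94, 0, 0, 0, 0, 0], [0.82, -0.94, 0, 0, 0, 0, 0], [0.82, -0.94, 0, 0, 0, 0, 0]]])

```text
clock: 2.25
position: [0.4321, -0.2527, 0.3033]
tool_rot: [3.142, -0.0, 0.049]
force: [0.2, 0.3, -0.6]
grip_width: 0.0423
finger_force: 0.0
```

move_arm(plan=[[[0.82, -0.94, 0, 0, 0, 0, 0], [0.82, -0.94, 0, 0, 0, 0, 0], [0.05, -0.98, 0, 0, 0, 0, 0], [0.05, -0.98, 0, 0, 0, 0, 0], [0.05, -0.98, 0, 0, 0, 0, 0], [0.05, -0.98, 0, 0, 0, 0, 0], [0.05, -0.98, 0, 0, 0, 0, 0], [0.05, -0.98, 0, 0, 0, 0, 0], [0.05, -0.98, 0, 0, 0, 0, 0], [0.05, -0.98, 0, 0, 0, 0, 0]]])

```text
clock: 3.25
position: [0.4628, -0.0566, 0.3033]
tool_rot: [3.142, -0.0, 0.049]
force: [-0.1, 0.5, -0.6]
grip_width: 0.043
finger_force: 0.0
```

```bash
cat >> h.py <<'E'
def wcam():
    s=observe(); f=grab_frame("wrist"); M=np.eye(4);M[:3,:3]=R.from_euler("xyz",s["tool_rot"]).as_matrix();M[:3,3]=s["position"]
    f["M"]=M@f["tool_from_camera"]; return f
def wray(f,u,v):
    K=f["intrinsics"];x=(u-K[0,2])/K[0,0];y=(v-K[1,2])/K[1,1];r=np.hypot(x,y)+1e-12
    d=np.array([np.sin(r)*x/r,np.sin(r)*y/r,np.cos(r)]);return f["M"][:3,3],f["M"][:3,:3]@d
def wplane(f,u,v,z):
    o,d=wray(f,u,v);return o+d*(z-o[2])/d[2]
E
python3 - <<'E'
from h import *
import pickle
s=observe();print(s["clock"],s["position"],s["tool_rot"],s["qpos"].round(2),s["grip_width"])
f=wcam();cv2.imwrite("pics/w1.png",f["color"][:,:,::-1]);pickle.dump(f,open("w1.pkl","wb"))
E
```

```text
3.25 [ 0.46277188 -0.05658573  0.30333613] [ 3.14155743e+00 -7.46226805e-05  4.87077587e-02] [ 0.27  0.2  -0.32  1.89  0.07  1.06 -1.6 ] 0.04296988270164694
```

View pics/w1.png

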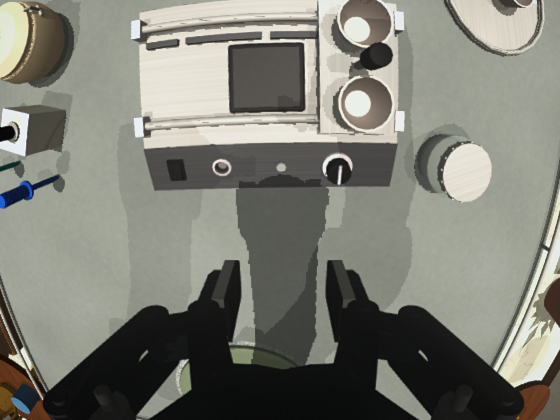

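The wrist view shows the washer at (222,168), the hot plate at (267,77), the knob top at (377,55), and the stand with the pin at the left edge (10,132).

Run:
```python
from h import *
import pickle
f=pickle.load(open("w1.pkl","rb"));g=cv2.cvtColor(f["color"],cv2.COLOR_RGB2GRAY)
def cc(x0,y0,x1,y1,lo,hi):
    m=((g[y0:y1,x0:x1]>=lo)&(g[y0:y1,x0:x1]<=hi)).astype(np.uint8)
    n,l,st,c=cv2.connectedComponentsWithStats(m);k=1+np.argmax(st[1:,4])
    cs,_=cv2.findContours((l==k).astype(np.uint8),cv2.RETR_EXTERNAL,cv2.CHAIN_APPROX_NONE)
    return max(cs,key=len)+np.array([x0,y0]),st[k]
c,st=cc(208,155,236,181,130,255);e=cv2.fitEllipse(c);print("w",e,st,wplane(f,*e[0],.0468))
c,st=cc(225,38,310,115,0,70);r=cv2.minAreaRect(c);b=cv2.boxPoints(r);W=np.array([wplane(f,*p,.06) for p in b])
print("hot",r,W.round(4),W.mean(0),[np.linalg.norm(W[i]-W[i-1]).round(4) for i in range(4)])
d=W-np.roll(W,1,0);print(np.degrees(np.arctan2(d[:,1],d[:,0])))
c,st=cc(366,42,394,68,0,60);e=cv2.minEnclosingCircle(c);print("knob",e,st)
for z in(.18,.162):print(wplane(f,377,55,z))
print("cups rim",wplane(f,365,20,.132),wplane(f,367,103,.132))
```

```text
w ((221.25144958496094, 167.05760192871094), (16.327552795410156, 18.674976348876953), 104.07377624511719) [  4   4  20  17 168] [0.46435702 0.02242925 0.0468    ]
hot ((266.36468505859375, 77.23269653320312), (68.26634216308594, 75.18495178222656), 88.85424041748047) [[ 0.6165  0.016   0.06  ]
 [ 0.6209 -0.0714  0.06  ]
 [ 0.5391 -0.0772  0.06  ]
 [ 0.5339  0.0111  0.06  ]] [ 0.57759992 -0.0304109   0.06      ] [np.float64(0.0827), np.float64(0.0875), np.float64(0.082), np.float64(0.0884)]
[   3.39623984  -87.09382921 -175.97332542   93.3320857 ]
knob ((377.0948181152344, 56.7931022644043), 15.075774192810059) [  0   0  27  26 555]
[ 0.59252027 -0.12623239  0.18      ]
[ 0.59583469 -0.13130154  0.162     ]
cups rim [ 0.63587257 -0.12627782  0.132     ] [ 0.55232609 -0.13260619  0.132     ]
```

move_arm(plan=[[[0.2, -0.95, 0, 0, 0, 0, 0], [0.2, -0.95, 0, 0, 0, 0, 0], [0.2, -0.95, 0, 0, 0, 0, 0], [0.2, -0.95, 0, 0, 0, 0, 0], [0.2, -0.95, 0, 0, 0, 0, 0], [0.2, -0.95, 0, 0, 0, 0, 0], [0.2, -0.95, 0, 0, 0, 0, 0], [0.2, -0.95, 0, 0, 0, 0, 0], [0.2, -0.95, 0, 0, 0, 0, 0], [0.2, -0.95, 0, 0, 0, 0, 0]]])

```text
clock: 4.3
position: [0.4936, 0.135, 0.3033]
tool_rot: [3.142, 0.0, 0.049]
force: [0.7, -0.6, 0.3]
grip_width: 0.0429
finger_force: 0.0
```

move_arm(plan=[[[0.2, -0.95, 0, 0, 0, 0, 0], [0.2, -0.95, 0, 0, 0, 0, 0], [0.2, -0.95, 0, 0, 0, 0, 0], [0.2, -0.95, 0.7, 0, 0, 0, 0], [0.2, -0.95, 0.7, 0, 0, 0, 0], [0.2, -0.95, 0.7, 0, 0, 0, 0], [0.2, -0.95, 0.7, 0, 0, 0, 0], [0.2, -0.95, 0.7, 0, 0, 0, 0], [0.2, -0.95, 0.7, 0, 0, 0, 0], [0.2, -0.95, 0.7, 0, 0, 0, 0]]])

```text
clock: 5.3
position: [0.5244, 0.3267, 0.2046]
tool_rot: [3.141, 0.0, 0.049]
force: [0.3, 0.3, -0.9]
grip_width: 0.0424
finger_force: 0.0
```

Run:
```python
from h import *
import pickle
s=observe();print(s["clock"],s["position"],s["tool_rot"],s["qpos"].round(2),s["grip_width"])
f=wcam();cv2.imwrite("pics/w2.png",f["color"][:,:,::-1]);pickle.dump(f,open("w2.pkl","wb"))
```

```text
5.3 [0.52440193 0.32669099 0.20461068] [3.14142738e+00 9.64637995e-05 4.86461342e-02] [-0.36  0.57 -0.43  1.63  0.27  1.   -2.4 ] 0.04235200169725651
```

View pics/w2.png

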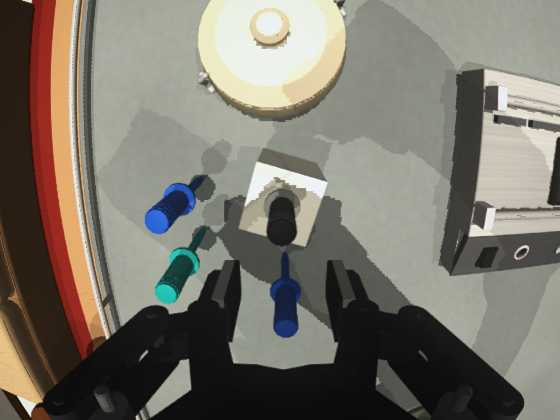

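The close-up confirms the choice: a black handle with steel collar in the white block, top at (281,236), collar at (283,205). The blue and teal pins stand outside the planned finger area.

Run:
```python
from h import *
import pickle
f=pickle.load(open("w2.pkl","rb"));g=cv2.cvtColor(f["color"],cv2.COLOR_RGB2GRAY)
x0,y0,x1,y1=262,195,302,248
m=(g[y0:y1,x0:x1]<50).astype(np.uint8);ys,xs=np.nonzero(m);print(xs.min()+x0,xs.max()+x0,ys.min()+y0,ys.max()+y0)
for r in(200,205,210,220,228,234,240):
    xx=np.nonzero(m[r-y0])[0]+x0;print(r,xx.min() if len(xx) else None,xx.max() if len(xx) else None)
W=np.array([wplane(f,*p,.09) for p in[(262,163),(327,181),(310,246),(240,228)]]);print(W.round(4),W.mean(0))
for p in[(281,233),(281,231),(282,231)]:print("top",wplane(f,*p,.15))
print("collar",wplane(f,284,203,.095))
print("blues",wplane(f,158,218,.145),wplane(f,286,326,.145),wplane(f,167,292,.145),"pot",wplane(f,272,60,.125))
```

```text
267 295 197 245
200 274 289
205 271 292
210 270 293
220 269 294
228 268 295
234 268 295
240 270 292
[[0.5587 0.3463 0.09  ]
 [0.5465 0.2929 0.09  ]
 [0.488  0.3025 0.09  ]
 [0.5019 0.3635 0.09  ]] [0.52374898 0.32633131 0.09      ]
top [0.5238475  0.32916182 0.15      ]
top [0.5252613  0.32922637 0.15      ]
top [0.52529245 0.32857355 0.15      ]
collar [0.52751457 0.32716738 0.095     ]
blues [0.52814007 0.41502011 0.145     ] [0.44286745 0.32162319 0.145     ] [0.46754397 0.41440882 0.145     ] pot [0.63621867 0.34053313 0.125     ]
```

move_arm(plan=[[[0, 0, 0, 0, 0, -0.8, 0], [0, 0, 0, 0, 0, -0.8, 0], [0, -0.08, 0.8, 0, 0, 0, 0], [0, 0, 0.8, 0, 0, 0, 0], [0, 0, 0.8, 0, 0, 0, 0], [0, 0, 0.8, 0, 0, 0, 0], [0, 0, 0.8, 0, 0, 0, 0], [0, 0, 0.8, 0, 0, 0, 0], [0, 0, 0, 0, 0, 0, 0], [0, 0, 0, 0, 0, 0, -1]]], grip_force=60)

```text
clock: 6.35
position: [0.5239, 0.3278, 0.1092]
tool_rot: [3.142, 0.0, 0.216]
force: [-0.4, 0.7, 0.1]
grip_width: 0.0293
finger_force: 0.0
```

move_arm(plan=[[[0, 0, 0, 0, 0, 0, -1], [0, 0, 0, 0, 0, 0, -1], [0, 0, 0, 0, 0, 0, -1], [0, 0, 0, 0, 0, 0, -1], [0, 0, 0, 0, 0, 0, -1], [0, 0, 0, 0, 0, 0, -1], [0, 0, 0, 0, 0, 0, -1], [0, 0, 0, 0, 0, 0, -1], [0, 0, 0, 0, 0, 0, -1], [0, 0, 0, 0, 0, 0, -1]]])

```text
clock: 7.35
position: [0.5242, 0.3278, 0.1099]
tool_rot: [-3.141, -0.001, 0.216]
force: [-0.3, -0.2, 6.7]
grip_width: 0.019
finger_force: 58.5
```

Run:
```python
from h import *
s=observe();print(s)
```

```text
{'clock': 7.35, 'qpos': array([-0.36680349,  0.68579626, -0.42935172,  1.70131281,  0.3644152 ,
        0.83347955, -2.31269737]), 'qd': array([-2.01128816e-04, -5.36398106e-04, -8.92089160e-04, -9.37821169e-06,
       -1.26247368e-03, -6.63573759e-04,  1.16022949e-03]), 'joint_efforts': array([-2.40268065e-01, -9.51696467e+01, -7.81145096e+00, -2.86348289e+01,
        1.02110719e-02, -3.03169163e-01,  8.93533579e-04]), 'position': array([0.52424341, 0.32781447, 0.10994285]), 'tool_rot': array([-3.14131785e+00, -9.74842752e-04,  2.16197505e-01]), 'force': array([-0.30156841, -0.16728952,  6.7263342 ]), 'moment': array([-0.16812552,  0.07886277,  0.03849096]), 'finger_force': 58.5338294506073, 'grip_width': 0.019023116761815288}
```

Gripped: width 19 mm, force 58 N. I'll lift, carry to above the washer and tilt.

move_arm(plan=[[[0, 0, -0.6, 0, 0, 0, -1], [0, 0, -1, 0, 0, 0, -1], [0, 0, -1, 0, 0, 0, -1], [0, 0, -1, 0, 0, 0, -1], [0, 0, -1, 0, 0, 0, -1], [0, 0, -1, 0, 0, 0.76, -1], [0, 0, -0.5, 0, 0, 0.76, -1], [-0.38, 0.945, 0, 0, 0, 0, -1], [-0.38, 0.945, 0, 0, 0, 0, -1], [-0.38, 0.945, 0, 0, 0, 0, -1]]])

```text
clock: 8.35
position: [0.5039, 0.2692, 0.2321]
tool_rot: [-3.141, -0.0, 0.058]
force: [0.8, -0.9, -1.2]
grip_width: 0.0187
finger_force: 58.6
```

move_arm(plan=[[[-0.38, 0.945, 0, 0, 0, 0, -1], [-0.38, 0.945, 0, 0, 0, 0, -1], [-0.38, 0.945, 0, 0, 0, 0, -1], [-0.38, 0.945, 0, 0, 0, 0, -1], [-0.38, 0.945, 0, 0, 0, 0, -1], [-0.38, 0.945, 0, 0, 0, 0, -1], [-0.38, 0.945, 0, 0, 0, 0, -1], [-0.38, 0.945, 0, 0, 0, 0, -1], [-0.38, 0.945, 0, 0, 0, 0, -1], [-0.38, 0.945, 0, 0, 0, 0, -1]]])

```text
clock: 9.35
position: [0.439, 0.076, 0.232]
tool_rot: [-3.142, -0.001, 0.057]
force: [-0.8, 0.1, -1.1]
grip_width: 0.0189
finger_force: 58.6
```

move_arm(plan=[[[-0.38, 0.945, 0, 0, 0, 0, -1], [-0.38, 0.945, 0, 0, 0, 0, -1], [-0.38, 0.945, 0, 0, 0, 0, -1], [0, 0, 0, 0, 0.67, 0, -1], [0, 0, 0, 0, 0.67, 0, -1], [0, 0, 0, 0, 0.67, 0, -1], [0, 0, 0, 0, 0.66, 0, -1], [0, 0, 0, 0, 0.66, 0, -1], [0, 0, 0, 0, 0, 0, -1], [0, 0, 0, 0, 0, 0, -1]]])

```text
clock: 10.35
position: [0.4199, 0.0189, 0.2319]
tool_rot: [3.141, -0.348, 0.057]
force: [-0.4, -0.3, -0.7]
grip_width: 0.0188
finger_force: 58.5
```

Run:
```python
from h import *
import pickle
s=observe();print(s["clock"],s["position"],np.degrees(s["tool_rot"]),s["qpos"].round(2),s["grip_width"],s["force"])
f=wcam();S=grab_frame("side")
pickle.dump((f,S),open("w3.pkl","wb"))
c=np.zeros((600,800,3),np.uint8);c[:420,:560]=f["color"]
c[420:600,:280]=cv2.resize(S["color"][180:300,270:410],None,fx=2,fy=1.5)
cv2.imwrite("pics/w3.png",c[:,:,::-1])
```

```text
10.35 [0.41994446 0.01887541 0.23193216] [179.97488244 -19.94591995   3.29391342] [ 0.17  0.05 -0.41  2.35  0.21  0.41 -1.93] 0.018846263496366592 [-0.42261709 -0.29480449 -0.65645667]
```

View pics/w3.png

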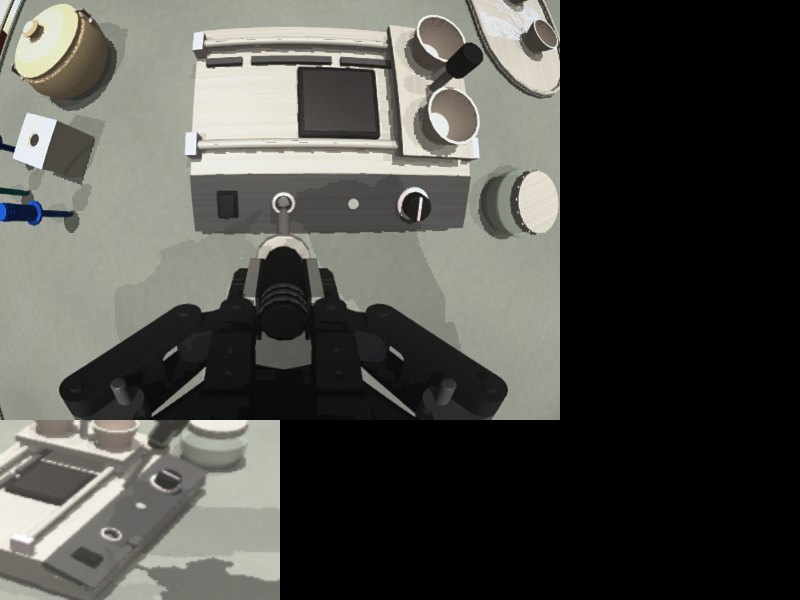

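The wrist view shows the pin held along the tool axis, its tip near (283,208) just below the washer at (283,203). The stand is empty, and the cups are standing.

```bash
cat >> h.py <<'E'
def wproj(f,P):
    c=np.linalg.inv(f["M"])@np.r_[P,1.];r=np.arctan2(np.hypot(c[0],c[1]),c[2]);k=np.hypot(c[0],c[1]);K=f["intrinsics"]
    return np.array([K[0,2]+K[0,0]*r*c[0]/k,K[1,2]+K[1,1]*r*c[1]/k])
E
python3 - <<'E'
from h import *
import pickle
f,S=pickle.load(open("w3.pkl","rb"));g=cv2.cvtColor(f["color"],cv2.COLOR_RGB2GRAY)
s=observe();Rt=R.from_euler("xyz",s["tool_rot"]).as_matrix();p=s["position"]
m=(g[190:216,270:298]>120).astype(np.uint8)
n,l,st,c=cv2.connectedComponentsWithStats(m);k=1+np.argmax(st[1:,4]);print(st[k],c[k]+[270,190])
np.set_printoptions(linewidth=200);print(g[190:226,270:298])
print("tip pred",wproj(f,p+Rt@[0,0,.0999]),"collar",wproj(f,p+Rt@[0,0,.0199]))
print("washer cast",wplane(f,283.5,202,.0468))
n_=-Rt[:,2];print("axis",n_)
E
```

```text
[  2   2  23  21 245] [282.94285714 200.79591837]
[[92 91 92 ... 90 90 91]
 [92 92 91 ... 91 90 89]
 [89 89 89 ... 89 83 77]
 ...
 [87 86 80 ... 87 86 87]
 [88 89 82 ... 89 89 90]
 [88 90 90 ... 89 89 89]]
tip pred [284.25648643 209.81571132] collar [284.96810326 255.07661607]
washer cast [0.46525315 0.02187724 0.0468    ]
axis [-0.34055947 -0.01956727  0.94001935]
```

move_arm(plan=[[[-0.128, 0, 0.5, 0, 0, 0, -1], [-0.128, 0, 0.5, 0, 0, 0, -1], [-0.128, 0, 0.5, 0, 0, 0, -1], [-0.128, 0, 0.5, 0, 0, 0, -1], [-0.128, 0, 0.5, 0, 0, 0, -1], [-0.128, 0, 0.5, 0, 0, 0, -1], [-0.128, 0, 0.5, 0, 0, 0, -1], [-0.128, 0, 0.5, 0, 0, 0, -1], [0, 0, 0, 0, 0, 0, -1], [0, 0, 0, 0, 0, 0, -1]]])

```text
clock: 11.45
position: [0.4292, 0.0191, 0.1499]
tool_rot: [-3.14, -0.347, 0.052]
force: [0.7, -0.1, -1.0]
grip_width: 0.0185
finger_force: 58.6
```

Run:
```python
from h import *
import pickle
s=observe();print(s["clock"],s["position"],np.degrees(s["tool_rot"]),s["qpos"].round(2),s["grip_width"],s["force"])
f=wcam();S=grab_frame("side");T=grab_frame("top")
pickle.dump((f,S,T),open("w4.pkl","wb"))
c=np.zeros((600,800,3),np.uint8);z=lambda im,x,y,w,h,k:cv2.resize(im[y:y+h,x:x+w],None,fx=k,fy=k,interpolation=cv2.INTER_CUBIC)
c[:600,:400]=z(f["color"],235,165,80,120,5)
c[:300,400:]=z(S["color"],290,215,80,60,5)
c[300:,400:]=z(T["color"],250,220,80,60,5)
cv2.imwrite("pics/w4.png",c[:,:,::-1])
Rt=R.from_euler("xyz",s["tool_rot"]).as_matrix();p=s["position"];t=p+Rt@[0,0,.0999];print(t,wproj(f,t),proj(S,t),proj(T,t))
```

```text
11.45 [0.4291785  0.01907438 0.14988003] [-179.89668692  -19.86981962    2.95274139] [ 0.02  0.25 -0.29  2.43  0.79  0.19 -2.52] 0.018454001763905017 [ 0.69979779 -0.14641444 -0.98712263]
[0.46307852 0.02100335 0.0559275 ] [284.37450297 210.38880521] [325.78847533 252.90814491] [285.79520812 252.76053074]
```

View pics/w4.png

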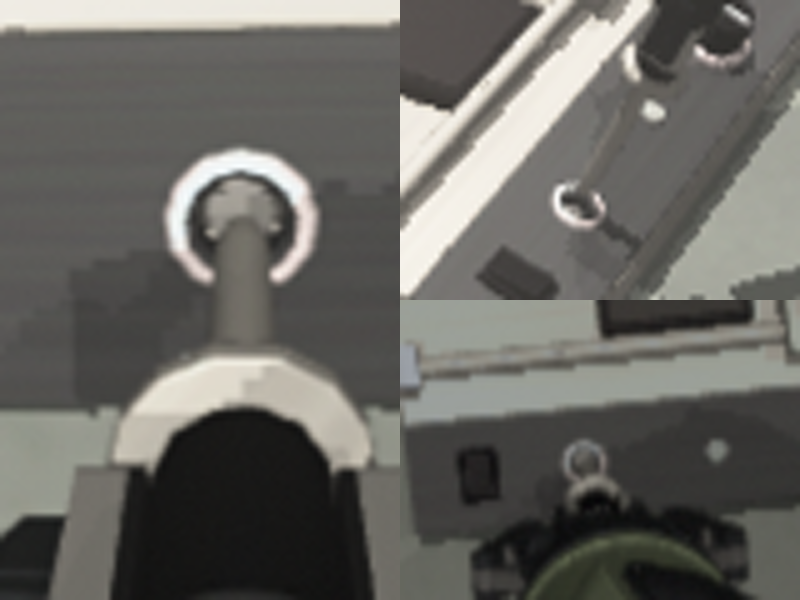

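The crops show the tip laterally centred on the washer: ring centre at (283.4,209.4), shaft at (283.6,210). Joint 7 is at its range end, so I'll turn about the pin's axis to free it.

move_arm(plan=[[[0, 0, 0, 0, 0, -0.8, -1], [0, 0, 0, 0, 0, -0.8, -1], [0, 0, 0, 0, 0, -0.8, -1], [0, 0, 0, 0, 0, -0.8, -1], [0, 0, 0, 0, 0, -0.8, -1], [0, 0, 0, 0, 0, -0.8, -1], [0, 0, 0, 0, 0, 0, -1], [0, 0, 0, 0, 0, 0, -1], [0, 0, 0, 0, 0, 0, -1], [0, 0, 0, 0, 0, 0, -1]]])

```text
clock: 12.6
position: [0.4289, 0.0192, 0.1499]
tool_rot: [2.969, -0.303, 0.585]
force: [-0.7, 0.1, -1.2]
grip_width: 0.0186
finger_force: 58.6
```

Run:
```python
from h import *
import pickle
f,S,T=pickle.load(open("w4.pkl","rb"));M=wplane(f,284,209.4,.0468);print("M",M)
s=observe();print(s["clock"],s["position"],np.degrees(s["tool_rot"]),s["qpos"].round(3),s["force"])
Rt=R.from_euler("xyz",s["tool_rot"]).as_matrix();t=s["position"]+Rt@[0,0,.0999]
y=np.radians(3.3);n=np.array([-np.sin(.349)*np.cos(y),-np.sin(.349)*np.sin(y),np.cos(.349)])
print("tip",t,"axis err deg",np.degrees(np.arccos(-Rt[:,2]@n)),"along",(t-M)@n,"lat",(t-M)-n*((t-M)@n),"tool frame need",Rt.T@(M-t))
```

```text
M [0.46409266 0.02133124 0.0468    ]
12.6 [0.42887832 0.01917953 0.14992403] [170.13901334 -17.38698964  33.49728954] [ 0.133  0.255 -0.412  2.426  0.889  0.214 -2.111] [-0.70493974  0.11847698 -1.16376166]
tip [0.46284716 0.0211445  0.05599711] axis err deg 0.0830620069272933 along 0.00907153750278515 lat [ 1.85144608e-03 -8.16333727e-06  6.72445026e-04] tool frame need [-0.00165879 -0.00103773  0.00907438]
```

move_arm(plan=[[[0, 0, 0.1, 0, 0, 0, -1], [0, 0, 0.1, 0, 0, 0, -1], [0, 0, 0.1, 0, 0, 0, -1], [0, 0, 0.1, 0, 0, 0, -1], [0, 0, 0.1, 0, 0, 0, -1], [0, 0, 0.1, 0, 0, 0, -1], [0, 0, 0.1, 0, 0, 0, -1], [0, 0, 0.05, 0, 0, 0, -1], [0, 0, 0, 0, 0, 0, -1], [0, 0, 0, 0, 0, 0, -1]]], grip_force=90)

```text
clock: 13.6
position: [0.4339, 0.0195, 0.1358]
tool_rot: [2.969, -0.303, 0.586]
force: [1.1, 0.5, -1.9]
grip_width: 0.0179
finger_force: 87.8
```

```bash
cat > st.py <<'E'
from h import *
s=observe();print(s["clock"],s["position"],s["qpos"].round(3),s["force"].round(2),s["moment"].round(2))
Rt=R.from_euler("xyz",s["tool_rot"]).as_matrix();t=s["position"]+Rt@[0,0,.0999];M=np.array([.4643,.0213,.0468])
y=np.radians(3.3);n=np.array([-np.sin(.349)*np.cos(y),-np.sin(.349)*np.sin(y),np.cos(.349)])
print("tip",t,"axis err",np.degrees(np.arccos(-Rt[:,2]@n)),"along",(t-M)@n,"lat tool",Rt.T@((t-M)-n*((t-M)@n)),"F tool",Rt.T@s["force"])
E
python3 st.py
```

```text
13.6 [0.43392955 0.01945944 0.13575466] [ 0.103  0.296 -0.381  2.429  1.086  0.194 -2.304] [ 1.09  0.47 -1.92] [0.01 0.42 0.02]
tip [0.46788704 0.02143258 0.04182381] axis err 0.09003494036125463 along -0.00590339794072442 lat tool [ 1.42865610e-03  8.69335997e-04 -2.62437431e-06] F tool [ 0.53928616 -0.16407781  2.18255014]
```

move_arm(plan=[[[0, 0, 0.07, 0, 0, 0, -1], [0, 0, 0.07, 0, 0, 0, -1], [0, 0, 0.07, 0, 0, 0, -1], [0, 0, 0.06, 0, 0, 0, -1], [0, 0, 0.06, 0, 0, 0, -1], [0, 0, 0.03, 0, 0, 0, -1], [0, 0, 0, 0, 0, 0, -1], [0, 0, 0, 0, 0, 0, -1], [0, 0, 0, 0, 0, 0, -1], [0, 0, 0, 0, 0, 0, -1]]])

```text
clock: 14.6
position: [0.4366, 0.0197, 0.1294]
tool_rot: [2.968, -0.304, 0.587]
force: [-10.5, -0.8, 23.9]
grip_width: 0.0179
finger_force: 90.2
```

```bash
python3 st.py
```

```text
14.6 [0.43659645 0.01971245 0.12942975] [ 0.094  0.315 -0.373  2.43   1.194  0.189 -2.41 ] [-10.46  -0.83  23.9 ] [-0.02  0.77 -0.05]
tip [0.47066203 0.02169316 0.0355382 ] axis err 0.02533710899905831 along -0.01276256847157913 lat tool [ 1.88698420e-03  1.00716069e-03 -8.73263499e-07] F tool [ -1.59032561  -0.62356179 -26.04045815]
```

Full stop reached: 26 N axial at 12.8 mm depth (7 + 5 mm expected). I'll hold, then retract.

move_arm(plan=[[[0, 0, 0, 0, 0, 0, -1], [0, 0, 0, 0, 0, 0, -1], [0, 0, 0, 0, 0, 0, -1], [0, 0, 0, 0, 0, 0, -1], [0, 0, 0, 0, 0, 0, -1], [0, 0, 0, 0, 0, 0, -1], [0, 0, 0, 0, 0, 0, -1], [0, 0, -0.2, 0, 0, 0, -1], [0, 0, -0.4, 0, 0, 0, -1], [0, 0, -0.4, 0, 0, 0, -1]]])

```text
clock: 15.6
position: [0.4293, 0.0194, 0.1478]
tool_rot: [2.97, -0.303, 0.587]
force: [-0.7, 0.5, -0.8]
grip_width: 0.0183
finger_force: 87.8
```

```bash
python3 st.py
```

```text
15.6 [0.4293191  0.01936674 0.14778218] [ 0.197  0.268 -0.487  2.424  0.962  0.232 -2.18 ] [-0.74  0.47 -0.81] [-0.01  0.43 -0.  ]
tip [0.46321444 0.02135498 0.0538292 ] axis err 0.12839482854657658 along 0.006974960801638186 lat tool [ 1.27307711e-03  5.65914376e-04 -3.03558186e-06] F tool [-0.58227423 -0.90472259  0.51619658]
```

Run:
```python
from h import *
s=observe();p=s["position"];Rt=R.from_euler("xyz",s["tool_rot"]);A=Rt.inv()
P1=np.array([.45,.03,.235]);print("A",A.apply(P1-p)/.02)
z=Rt.apply([0,0,1]);ax=np.cross(z,[0,0,-1]);an=np.arcsin(np.linalg.norm(ax));rv=ax/np.linalg.norm(ax)*an
R2=R.from_rotvec(rv)*Rt;print("B deg/6",np.degrees(A.apply(rv))/6,R2.as_euler("xyz",True))
P2=np.array([.5242,.3278,.235]);print("C",R2.inv().apply(P2-P1)/.02)
```

```text
A [ 2.4024843   0.78152152 -3.73986333]
B deg/6 [ 1.59259997e+00 -2.90344663e+00  7.47273916e-18] [ 1.80000000e+02 -1.27222187e-14  3.21026918e+01]
C [ 1.10558471e+01 -1.06416373e+01  9.10684803e-16]
```

move_arm(plan=[[[0.6, 0.195, -0.935, 0, 0, 0, -1], [0.6, 0.195, -0.935, 0, 0, 0, -1], [0.6, 0.195, -0.935, 0, 0, 0, -1], [0.6, 0.195, -0.935, 0, 0, 0, -1], [0, 0, 0, 0.398, -0.726, 0, -1], [0, 0, 0, 0.398, -0.726, 0, -1], [0, 0, 0, 0.398, -0.726, 0, -1], [0, 0, 0, 0.398, -0.726, 0, -1], [0.92, -0.887, 0, 0, 0, 0, -1], [0.92, -0.887, 0, 0, 0, 0, -1]]])

```text
clock: 16.6
position: [0.463, 0.0796, 0.2345]
tool_rot: [3.142, 0.0, 0.558]
force: [0.0, -0.0, -1.3]
grip_width: 0.0181
finger_force: 87.9
```

move_arm(plan=[[[0.92, -0.887, 0, 0, 0, 0, -1], [0.92, -0.887, 0, 0, 0, 0, -1], [0.92, -0.887, 0, 0, 0, 0, -1], [0.92, -0.887, 0, 0, 0, 0, -1], [0.92, -0.887, 0, 0, 0, 0, -1], [0.92, -0.887, 0, 0, 0, 0, -1], [0.92, -0.887, 0, 0, 0, 0, -1], [0.92, -0.887, 0, 0, 0, 0, -1], [0.92, -0.887, 0, 0, 0, 0, -1], [0.92, -0.887, 0, 0, 0, 0, -1]]])

```text
clock: 17.6
position: [0.5245, 0.3282, 0.2345]
tool_rot: [3.141, 0.0, 0.559]
force: [0.2, 0.1, -1.1]
grip_width: 0.0181
finger_force: 87.9
```

Run:
```python
from h import *
import pickle
s=observe();p=s["position"];Rt=R.from_euler("xyz",s["tool_rot"]);print(s["clock"],p,s["tool_rot"],s["qpos"].round(2),s["force"].round(1))
print("need xy tool",Rt.inv().apply(np.array([.5242,.3278,p[2]])-p))
f=wcam();S=grab_frame("side");pickle.dump((f,S),open("w5.pkl","wb"))
z=lambda im,x,y,w,h,k:cv2.resize(im[y:y+h,x:x+w],None,fx=k,fy=k,interpolation=cv2.INTER_CUBIC)
c=np.zeros((600,800,3),np.uint8)
c[:600,:400]=z(f["color"],215,120,133,200,3)[:600,:400] if False else cv2.resize(f["color"][120:320,215:348],(400,600))
c[:600,400:]=cv2.resize(S["color"][230:380,160:260],(400,600));cv2.imwrite("pics/w5.png",c[:,:,::-1])
t=p+Rt.apply([0,0,.0999]);print(wproj(f,t),proj(S,t))
m=np.array([.525,.328,.09]);print("mouth",wproj(f,m),proj(S,m))
```

```text
17.6 [0.52448381 0.32820946 0.2344567 ] [3.14052580e+00 3.64357904e-05 5.59326775e-01] [-0.15  0.61 -0.77  1.59  0.45  1.13 -2.04] [ 0.2  0.1 -1.1]
need xy tool [-4.57822956e-04  1.96467842e-04  2.26283620e-07]
[284.52670796 211.18706503] [209.19610198 299.61725077]
mouth [284.61314749 195.32818169] [211.18393325 317.25658965]
```

View pics/w5.png

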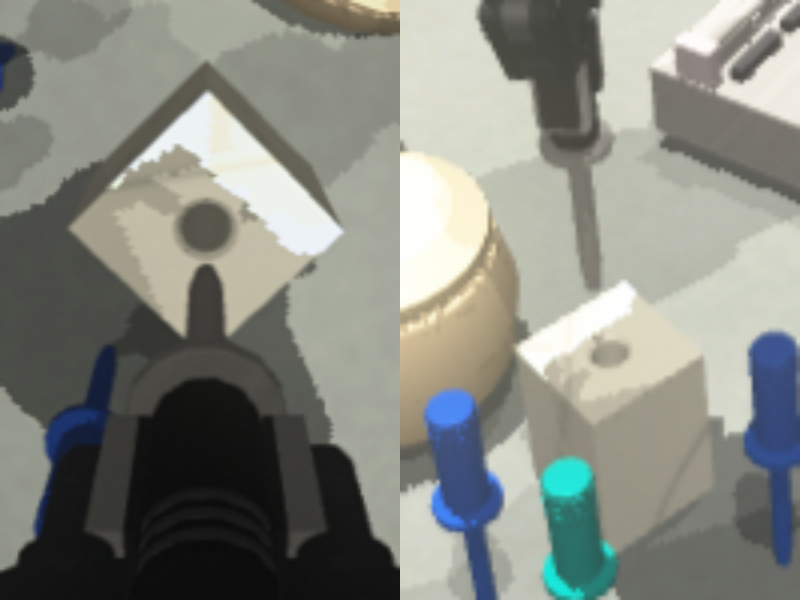

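Run:
```python
from h import *
import pickle
f,S=pickle.load(open("w5.pkl","rb"))
s=observe();p=s["position"];Rt=R.from_euler("xyz",s["tool_rot"])
for d in(.0199,.05,.0999):
    t=p+Rt.apply([0,0,d]);print(d,"wrist",wproj(f,t),"side",proj(S,t))
t=p+Rt.apply([0,0,.0999])
for d in([.003,0,0],[0,.003,0]):print(proj(S,t+d)-proj(S,t),wproj(f,t+d)-wproj(f,t))
g=cv2.cvtColor(S["color"],cv2.COLOR_RGB2GRAY);np.set_printoptions(linewidth=200)
print(g[268:306:3,196:222]);print(g[308:326:2,200:226])
```

```text
0.0199 wrist [280.80680445 255.88701354] side [204.32854271 265.8005734 ]
0.05 wrist [280.98101905 234.94597972] side [205.97120434 279.42727753]
0.0999 wrist [281.19239933 210.28613997] side [208.54185519 300.75211889]
[-1.30957729 -0.71310642] [ 2.02326046 -3.08092878]
[-1.16149042  1.04914134] [-3.24646917 -1.92066843]
[[117 118 116 115 112 111 108 108 109 109 114 116 146 142 125 119 158 188 187 188 190 189 190 189 188 175]
 [182 174 145 132 121 120 120 119 118 120 128 137 177 181 184 189 188 187 188 188 187 188 188 187 189 186]
 [187 188 189 188 189 185 141 119 120 120 117 120 187 186 187 188 188 189 188 188 188 187 188 189 188 188]
 [188 187 187 188 188 185 156 118 120 120 117 116 151 188 188 187 187 187 188 188 187 188 187 187 189 188]
 [186 188 187 187 186 186 182 128 120 120 119 117 136 188 189 188 188 188 188 187 188 188 186 186 187 188]
 [188 188 188 188 187 187 183 142 118 121 127 115 121 188 187 188 188 188 186 185 186 185 186 185 185 187]
 [189 189 187 188 188 188 187 178 117 120 120 125 122 154 188 187 186 186 186 186 186 187 185 187 189 188]
 [188 187 187 187 187 187 1
[... 879 characters left out ...]
 215 216 216 216 216 216 216 216 216 216 216 216 216 216]
 [253 251 249 253 254 254 236 230 166 168 183 219 221 217 211 209 211 216 215 215 216 216 216 216 215 216]
 [253 251 250 254 234 215 214 207 203 164 162 161 160 161 160 163 176 196 216 216 215 215 215 215 216 216]
 [229 223 224 208 213 214 206 186 139 146 154 157 160 161 158 152 147 187 215 215 216 215 215 215 216 216]
 [207 198 194 209 213 215 213 195 143 144 153 157 160 161 157 170 205 212 215 215 214 215 216 216 216 216]
 [187 198 193 209 211 193 195 214 214 210 205 206 207 210 211 215 215 215 215 215 216 215 215 215 215 215]
 [206 194 173 180 182 184 186 208 214 214 214 215 214 215 215 216 215 215 215 215 215 215 215 214 216 213]]
```

Run:
```python
from h import *
s=observe();p=s["position"];Rt=R.from_euler("xyz",s["tool_rot"]);print(s["clock"],p,s["tool_rot"])
f=wcam();S=grab_frame("side");g=cv2.cvtColor(f["color"],cv2.COLOR_RGB2GRAY)
print(observe()["position"])
t=p+Rt.apply([0,0,.0999]);print("tip",wproj(f,t),proj(S,t))
for d in(.0199,.05):print(wproj(f,p+Rt.apply([0,0,d])))
np.set_printoptions(linewidth=220);print(g[184:240:2,270:298])
```

```text
17.7 [0.52376048 0.33060249 0.23435043] [-3.14057474e+00 -5.49457918e-04  5.62366916e-01]
[0.52397746 0.32764057 0.23436394]
tip [284.52537132 211.1929802 ] [208.54185519 300.75211889]
[285.21427178 257.04452264]
[284.90060708 235.99565278]
[[156 171 184 188 187 187 188 188 188 189 188 189 188 189 189 189 189 190 189 188 188 188 191 198 227 237 239 240]
 [157 156 157 159 175 187 189 189 190 189 189 188 186 184 183 182 176 178 185 185 185 189 189 188 188 226 242 242]
 [157 156 158 170 182 186 189 189 188 183 172 152 140 135 121 110 104 112 123 132 144 156 173 179 159 146 157 212]
 [160 156 156 155 160 178 187 179 156 129 111  95  85  84  84  85  84  84  84  84  86 103 129 145 137 136 139 138]
 [188 186 175 165 178 186 167 142 121  96  83  83  84  86  85  85  86  86  85  85  83  82  86 105 117 121 132 140]
 [188 187 188 189 189 174 145 122 102  83  81  84  84  85  86  86  86  85  85  84  85  83  86  89 115 136 152 176]
 [187 187 188 188 186 169 145 119  90  81  82  83  84  86  85  86  86  85  85  84  84  83  85  87 105 137 155 176]
 [187 187 188 187 187 170 147 129 100  82  82  84  84 
[... 1661 characters left out ...]
 186 187]
 [ 54  53  62 112 163 184 155  93  59  59  61  61  62  62  61  61  60  59  60 101 163 187 186 187 186 185 184 173]
 [ 55  54  54  52  63 110 122  87  59  59  61  61  62  61  61  61  60  59  58  95 160 187 188 187 180 161 124  95]
 [ 55  54  54  55  54  54  55  56  58  59  61  61  61  61  60  60  59  58  57  80 147 184 180 153 113  92  91  92]
 [ 54  55  54  57  57  57  58  58  59  60  59  59  59  58  58  59  59  60  58  60  64  80  82  81  86  90  92  93]
 [ 55  58  59  59  60  63  67  70  72  71  71  71  71  71  71  70  68  67  67  66  65  63  61  60  59  64  73  82]
 [ 62  66  71  74  76  77  76  74  74  73  74  75  73  73  74  74  73  74  73  74  74  76  75  72  68  65  62  60]]
```

move_arm(plan=[[[0, 0, 0.5, 0, 0, 0, -1], [0, 0, 0.9, 0, 0, 0, -1], [0, 0, 0.9, 0, 0, 0, -1], [0, 0, 0.9, 0, 0, 0, -1], [0, 0, 0.9, 0, 0, 0, -1], [0, 0, 0.9, 0, 0, 0, -1], [0, 0, 0.6, 0, 0, 0, -1], [0, 0, 0.3, 0, 0, 0, -1], [0, 0, 0.2, 0, 0, 0, -1], [0, 0, 0, 0, 0, 0, -1]]])

```text
clock: 18.8
position: [0.5243, 0.3274, 0.113]
tool_rot: [3.141, -0.0, 0.56]
force: [0.1, 0.6, -0.3]
grip_width: 0.0179
finger_force: 88.0
```

Run:
```python
from h import *
s=observe();print(s["clock"],s["position"],s["tool_rot"],s["force"].round(1),s["moment"].round(2))
```

```text
18.8 [0.52430278 0.3273719  0.11297403] [ 3.14117124e+00 -4.92320807e-04  5.59723297e-01] [ 0.1  0.6 -0.3] [-0.    0.05  0.  ]
```

move_arm(plan=[[[0, 0, 0.08, 0, 0, 0, -1], [0, 0, 0.07, 0, 0, 0, -1], [0, 0, 0, 0, 0, 0, -1], [0, 0, 0, 0, 0, 0, -0.2], [0, 0, 0, 0, 0, 0, -0.1], [0, 0, 0, 0, 0, 0, 0], [0, 0, 0, 0, 0, 0, 0], [0, 0, 0, 0, 0, 0, 0], [0, 0, 0, 0, 0, 0, 0], [0, 0, 0, 0, 0, 0, 0]]], grip_force=40)

```text
clock: 19.8
position: [0.5243, 0.3275, 0.11]
tool_rot: [3.141, -0.001, 0.56]
force: [0.5, -0.5, -0.4]
grip_width: 0.0423
finger_force: 0.0
```

move_arm(plan=[[[0, 0, -0.5, 0, 0, 0, 0], [0, 0, -0.8, 0, 0, 0, 0], [0, 0, -1, 0, 0, 0, 0], [0, 0, -1, 0, 0, 0, 0], [0, 0, -1, 0, 0, 0, 0], [0, 0, -1, 0, 0, 0, 0], [0, 0, -1, 0, 0, 0, 0], [0, 0, 0, 0, 0, 0, 0], [0, 0, 0, 0, 0, 0, 0], [0, 0, 0, 0, 0, 0, 0]]])

```text
clock: 20.8
position: [0.524, 0.3273, 0.2359]
tool_rot: [3.141, -0.0, 0.56]
force: [-0.8, 0.2, -0.5]
grip_width: 0.0426
finger_force: 0.0
```

Run:
```python
from h import *
import pickle
s=observe();print(s["clock"],s["position"],s["tool_rot"],s["qpos"].round(2),s["force"].round(1))
f=wcam();S=grab_frame("side");T=grab_frame("top");pickle.dump((f,S,T),open("w6.pkl","wb"))
c=np.zeros((600,800,3),np.uint8)
c[:420,:560]=f["color"];c[420:600,:240]=cv2.resize(S["color"][260:380,150:310],(240,180));c[420:,250:550]=cv2.resize(T["color"][170:270,240:370],(300,180));c[:300,560:]=cv2.resize(S["color"][280:370,180:252],(240,300));cv2.imwrite("pics/w6.png",c[:,:,::-1])
```

```text
20.8 [0.52400246 0.32727309 0.23589771] [ 3.14108638e+00 -6.17049266e-05  5.59894942e-01] [-0.15  0.6  -0.77  1.59  0.45  1.14 -2.04] [-0.8  0.2 -0.5]
```

View pics/w6.png

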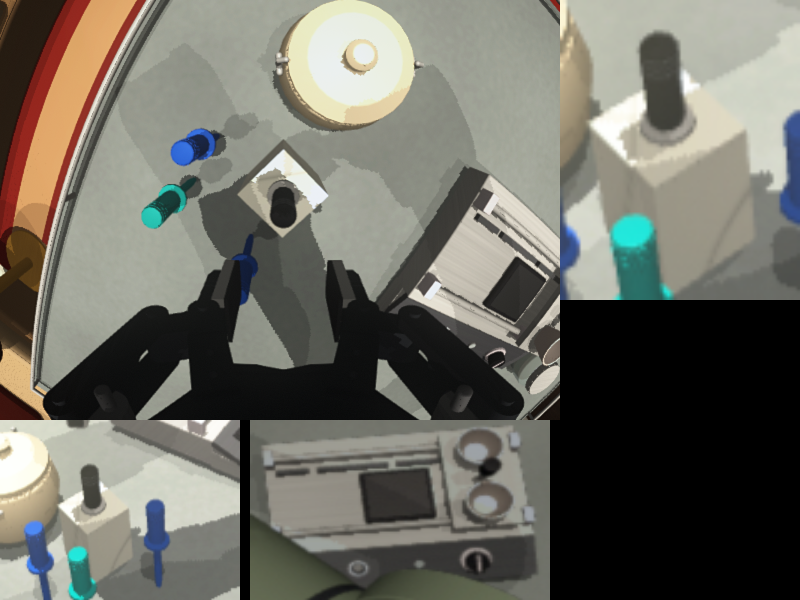

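The picture shows the pin parked upright, its collar flat on the stand. The pot and the look-alikes are undisturbed, and the carrier is at its start with both cups standing. On to the knob.

move_arm(plan=[[[0, 0, -0.5, 0, 0, 0.955, 0.4], [0, 0, -0.5, 0, 0, 0.955, 0.4], [0, 0, -0.5, 0, 0, 0.955, 0.4], [0, 0, -0.5, 0, 0, 0.955, 0.4], [0, 0, -0.5, 0, 0, 0.955, 0.4], [0.083, 0.958, 0, 0, 0, 0, 0.4], [0.083, 0.958, 0, 0, 0, 0, 0.4], [0.083, 0.958, 0, 0, 0, 0, 0.4], [0.083, 0.958, 0, 0, 0, 0, 0.4], [0.083, 0.958, 0, 0, 0, 0, 0.4]]])

```text
clock: 21.95
position: [0.5381, 0.2316, 0.2857]
tool_rot: [3.141, 0.0, 0.06]
force: [0.2, 0.2, -0.4]
grip_width: 0.0598
finger_force: 0.0
```

move_arm(plan=[[[0.083, 0.958, 0, 0, 0, 0, 0.4], [0.083, 0.958, 0, 0, 0, 0, 0.4], [0.083, 0.958, 0, 0, 0, 0, 0.4], [0.083, 0.958, 0, 0, 0, 0, 0.4], [0.083, 0.958, 0, 0, 0, 0, 0.4], [0.083, 0.958, 0, 0, 0, 0, 0.4], [0.083, 0.958, 0, 0, 0, 0, 0.4], [0.083, 0.958, 0, 0, 0, 0, 0.4], [0.083, 0.958, 0, 0, 0, 0, 0.4], [0.083, 0.958, 0, 0, 0, 0, 0.4]]])

```text
clock: 22.95
position: [0.5661, 0.0413, 0.2857]
tool_rot: [3.142, -0.0, 0.06]
force: [0.3, 0.2, -0.2]
grip_width: 0.0594
finger_force: 0.0
```

move_arm(plan=[[[0.083, 0.958, 0, 0, 0, 0, 0.4], [0.083, 0.958, 0, 0, 0, 0, 0.4], [0.083, 0.958, 0, 0, 0, 0, 0.4], [0.083, 0.958, 0, 0, 0, 0, 0.4], [0.083, 0.958, 0, 0, 0, 0, 0.4], [0.083, 0.7, 0, 0, 0, 0, 0.4], [0.083, 0.6, 0, 0, 0, 0, 0.4], [0.083, 0.6, 0, 0, 0, 0, 0.4], [0.083, 0.5, 0, 0, 0, 0, 0.4], [0, 0.4, 0, 0, 0, 0, 0.4]]])

```text
clock: 23.95
position: [0.5904, -0.1091, 0.286]
tool_rot: [-3.142, -0.001, 0.06]
force: [0.5, 0.3, -0.1]
grip_width: 0.0596
finger_force: 0.0
```

Run:
```python
from h import *
import pickle
s=observe();p=s["position"];print(s["clock"],p,s["tool_rot"],s["qpos"].round(2),s["grip_width"])
f=wcam();f=wcam();g=cv2.cvtColor(f["color"],cv2.COLOR_RGB2GRAY);pickle.dump(f,open("w7.pkl","wb"));print(f["M"][:3,3])
u,v=wproj(f,[.592,-.1295,.18]);print("pred",u,v)
x0,y0=int(u)-30,int(v)-30
m=(g[y0:y0+70,x0:x0+60]<60).astype(np.uint8);n,l,st,c=cv2.connectedComponentsWithStats(m)
for k in range(1,n):
    if st[k,4]>60:print(st[k]+[x0,y0,0,0,0])
cv2.imwrite("pics/w7.png",f["color"][:,:,::-1])
for r in range(y0,y0+70,5):
    xx=np.nonzero(m[r-y0])[0]+x0
    if len(xx):print(r,xx.min(),xx.max())
```

```text
23.95 [ 0.59041468 -0.1091033   0.28600489] [-3.14152931e+00 -6.01244611e-04  5.99128003e-02] [ 0.5   0.48 -0.6   1.58  0.29  1.17 -1.68] 0.059562155033845515
[ 0.67100855 -0.10433819  0.42837301]
pred 308.1772734530931 207.4523853875693
[293 181  29  36 748]
177 302 303
182 299 307
187 297 315
192 295 317
197 294 319
202 294 321
207 296 320
212 299 318
```

Run:
```python
from h import *
import pickle
f=pickle.load(open("w7.pkl","rb"));k=wplane(f,308.8,204,.18);s=observe();print(k,s["position"],R.from_euler("xyz",s["tool_rot"]).inv().apply(k-s["position"]))
```

```text
[ 0.59492932 -0.12976295  0.18      ] [ 0.59017971 -0.10957277  0.28592683] [0.00351398 0.02040246 0.10593435]
```

move_arm(plan=[[[0.18, 0.5, 0, 0, 0, 0, 0.4], [0, 0.52, 0.4, 0, 0, 0, 0.4], [0, 0, 0.9, 0, 0, 0, 0.4], [0, 0, 0.9, 0, 0, 0, 0.4], [0, 0, 0.9, 0, 0, 0, 0.4], [0, 0, 0.9, 0, 0, 0, 0.4], [0, 0, 0.9, 0, 0, 0, 0.4], [0, 0, 0.9, 0, 0, 0, 0.4], [0, 0, 0.6, 0, 0, 0, 0.4], [0, 0, 0.35, 0, 0, 0, 0.4]]], grip_force=30)

```text
clock: 25.05
position: [0.5947, -0.129, 0.1498]
tool_rot: [-3.141, 0.001, 0.06]
force: [-0.1, -1.1, -0.3]
grip_width: 0.0599
finger_force: 0.0
```

move_arm(plan=[[[0, 0, 0, 0, 0, 0, 0], [0, 0, 0, 0, 0, 0, -0.2], [0, 0, 0, 0, 0, 0, -0.35], [0, 0, 0, 0, 0, 0, -0.45], [0, 0, 0, 0, 0, 0, -0.6], [0, 0, 0, 0, 0, 0, -1], [0, 0, 0, 0, 0, 0, -1], [0, 0, 0, 0, 0, 0, -1], [0, 0, 0, 0, 0, 0, -1], [0, 0, 0, 0, 0, 0, -1]]])

```text
clock: 26.05
position: [0.5955, -0.1298, 0.1519]
tool_rot: [3.14, -0.002, 0.059]
force: [0.2, -5.6, 6.3]
grip_width: 0.021
finger_force: 29.2
```

Run:
```python
from h import *
s=observe();print(s["clock"],s["position"],s["tool_rot"],s["grip_width"],s["finger_force"],s["force"].round(1))
```

```text
26.05 [ 0.59551939 -0.12976195  0.15192944] [ 3.13997761e+00 -1.86701321e-03  5.90185210e-02] 0.0209914859479982 29.163633584976196 [ 0.2 -5.6  6.3]
```

move_arm(plan=[[[0, -0.1, 0, 0, 0, 0, -1], [0, -0.2, 0, 0, 0, 0, -1], [0, -0.3, 0, 0, 0, 0, -1], [0, -0.4, 0, 0, 0, 0, -1], [0, -0.5, 0, 0, 0, 0, -1], [0, -0.5, 0, 0, 0, 0, -1], [0, -0.5, 0, 0, 0, 0, -1], [0, -0.5, 0, 0, 0, 0, -1], [0, -0.5, 0, 0, 0, 0, -1], [0, -0.5, 0, 0, 0, 0, -1]]])

```text
clock: 27.05
position: [0.5904, -0.0494, 0.1519]
tool_rot: [3.14, -0.001, 0.059]
force: [-3.6, -4.8, 10.2]
grip_width: 0.021
finger_force: 29.4
```

move_arm(plan=[[[0, -0.4, 0, 0, 0, 0, -1], [0, -0.3, 0, 0, 0, 0, -1], [0, -0.15, 0, 0, 0, 0, -1], [0, -0.1, 0, 0, 0, 0, -1], [0, 0, 0, 0, 0, 0, -1], [0, 0, 0, 0, 0, 0, -1], [0, 0, 0, 0, 0, 0, -1], [0, 0, 0, 0, 0, 0, -1], [0, 0, 0, 0, 0, 0, -1], [0, 0, 0, 0, 0, 0, -1]]])

```text
clock: 28.05
position: [0.5891, -0.0303, 0.1519]
tool_rot: [3.141, -0.001, 0.06]
force: [-5.5, -2.0, 10.6]
grip_width: 0.0208
finger_force: 29.7
```

Run:
```python
from h import *
s=observe();print(s["clock"],s["position"],s["tool_rot"],s["grip_width"],s["finger_force"],s["force"].round(1))
d=s["position"]-np.array([.59552,-.12976,.15193]);y=np.radians(3.35);print(d,d[1]*np.cos(y)-d[0]*np.sin(y))
```

```text
28.05 [ 0.58909477 -0.0302783   0.15189505] [ 3.14058346e+00 -7.98546281e-04  5.95459985e-02] 0.020807877785506527 29.70075935125351 [-5.5 -2.  10.6]
[-6.42522935e-03  9.94816999e-02 -3.49456387e-05] 0.09968716555284682
```

move_arm(plan=[[[0, 0, 0, 0, 0, 0, -0.4], [0, 0, 0, 0, 0, 0, -0.2], [0, 0, 0, 0, 0, 0, 0], [0, 0, 0, 0, 0, 0, 0.3], [0, 0, 0, 0, 0, 0, 0.3], [0, 0, 0, 0, 0, 0, 0.3], [0, 0, 0, 0, 0, 0, 0.3], [0, 0, -0.3, 0, 0, 0, 0.3], [0, 0, -0.6, 0, 0, 0, 0.3], [0, 0, -0.8, 0, 0, 0, 0.3]]])

```text
clock: 29.05
position: [0.589, -0.0298, 0.186]
tool_rot: [-3.142, -0.0, 0.06]
force: [-0.3, -0.1, 0.6]
grip_width: 0.0556
finger_force: 0.0
```

move_arm(plan=[[[0, 0, -1, 0, 0, 0, 0.3], [0, 0, -1, 0, 0, 0, 0.3], [0, 0, -1, 0, 0, 0, 0.3], [0, 0, -1, 0, 0, 0, 0.3], [-0.8, 0.5, -0.8, 0, 0, 0, 0.3], [-0.8, 0.5, 0, 0, 0, 0, 0.3], [-0.8, 0.5, 0, 0, 0, 0, 0.3], [-0.8, 0.5, 0, 0, 0, 0, 0.3], [-0.4, 0.2, 0, 0, 0, 0, 0.3], [0, 0, 0, 0, 0, 0, 0.3]]])

```text
clock: 30.05
position: [0.5195, -0.0786, 0.2819]
tool_rot: [3.141, -0.001, 0.059]
force: [-0.2, -0.4, -0.1]
grip_width: 0.0557
finger_force: 0.0
```

Run:
```python
from h import *
import pickle
s=observe();print(s["clock"],s["position"],s["qpos"].round(2))
wcam();wcam();f=wcam();S=grab_frame("side");pickle.dump((f,S),open("w8.pkl","wb"))
c=np.zeros((600,800,3),np.uint8);c[:420,:560]=f["color"];c[420:,:240]=cv2.resize(S["color"][280:370,180:300],(240,180));c[300:600,560:]=cv2.resize(S["color"][150:270,245:341],(240,300))
cv2.imwrite("pics/w8.png",c[:,:,::-1])
print("knob pred at hot",wproj(f,[.5893,-.0300,.18]),"+3mm y",wproj(f,[.5893,-.0270,.18]))
```

```text
30.05 [ 0.51949324 -0.0786369   0.28187811] [ 0.51  0.36 -0.62  1.78  0.24  1.08 -1.7 ]
knob pred at hot [226.46107502 119.28072117] +3mm y [222.54157766 119.17853873]
```

View pics/w8.png

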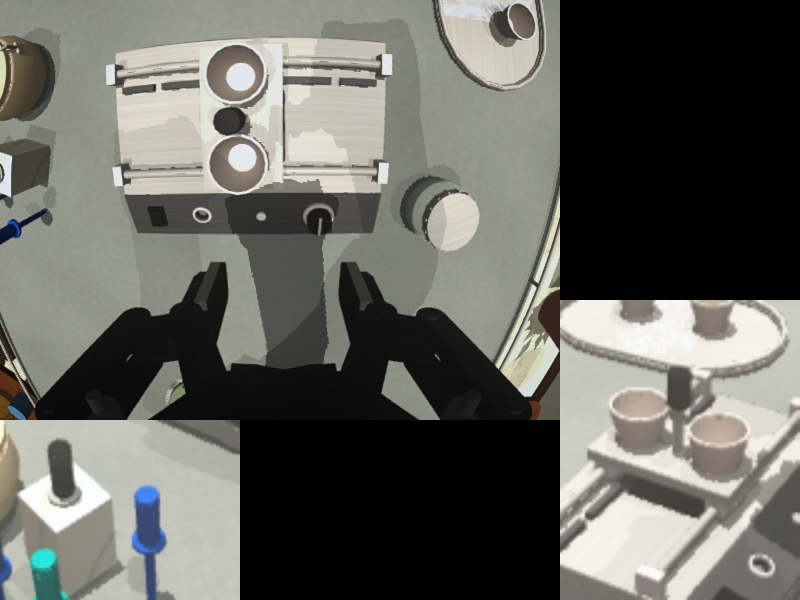

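The carrier sits over the hot plate, with the knob top at (227,120) against a prediction of (226,119). Both cups stand upright in their seats, the pin is parked, and the bowl and pot are untouched.

```bash
python3 -c "
from workcell import job_done
print(job_done())"
```

```text
the job is handed in; nothing more can be done
None
```

I pressed the reset button fully in for about a second and parked the pin back in its stand. I then slid the carrier to its hot-plate notch with both cups standing in their seats, left the sugar bowl and date pot alone, and handed the job in at about 30 s; no verdict came back.

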